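Stow the full hook tin under the riser

ROBOT

A 6-joint arm with a two-finger parallel gripper is mounted at the origin on the work surface. World frame = base frame: x ahead of the robot, y to its left, z up, the work surface at z = 0. Lengths are in m, angles in degrees, forces in N, time in s.
With the tool pointing down it reaches from about 0.375 to 0.9 m from the base axis. Payload 3.1 kg.
Tool frame: the origin (TCP) lies where the fingers leave the gripper's body, on its centre line; the fingertips stand bot.tips_ahead ahead of it and the grasp point (between the pads) lies 51 mm ahead of it (bot.tips_ahead is the distance from the TCP to the fingertips, in m); z points along the fingers, x is the direction in which the jaws open and shut, and the axes are right-handed (so a half turn about z gives the same grasp; the last joint's range is limited). The gripper opens to 87 mm and grips with 3 to 60 N. Pads are 19 mm wide; open, the fingers measure 117 mm over their backs; the gripper's body (75 mm by 190 mm) begins 51 mm behind the grasp point.
Start: joints at [59.387, 30.224, 82.088, -0, 67.689, -10.227], TCP at [0.218, 0.586, 0.292] pointing down, gripper open.
Joint ranges: [-176.69, 176.69], [-43.24, 126.21], [12.49, 139.97], [-82, 262], [0, 151.66], [-163.58, 163.58]. Speed limits (degrees/s): [159.86, 159.86, 180, 180, 180, 180].

INTERFACE

Orientations are given as a 3x3 rotation matrix whose columns are the frame's x, y, z axes.
In Python, from rig import bot, vision, nets gives the robot as it stands.
- The arm moves only by the tool play_rows, never from a script. Its argument "series" is a list of rows, each an object of numbers: "tx", "ty", "tz": the shift along the world's x, y, z as a fraction of full scale; "turn": the turn about the world's z as a fraction of full scale. A call has 1 to 10 rows; each row shifts and turns the commanded pose from where the row before left it; what a row does not reach is not made up. Full scale, the value 1, is 0.8 m for a shift and 60 degrees for a turn. A row lasts 1/10 s, in which the tool goes at most 50 mm and 8.59 degrees, less where a joint would pass 70% of its speed; a pose out of reach is approached as far as the arm can. A call with a number of a shift or a turn outside -1 to 1 is refused whole. A call with a gripper value outside its range is refused whole. "gripper" is the opening, from 0 (shut) to 1 (fully open), set as the call begins (left out, the last holds). The fingers move at their own pace and stop on an object; the grip force is fixed at half the most. Time passes only in rows, so rows that do not move let the fingers close. It gives the time, the measured TCP pose, the force and the opening at its end, in the units of the state.
- bot.read_state(): the state, without advancing time (a new reading comes with each control period).
- vision.capture(name): name is "scene" or "top" or "wrist"; returns a dict with "pixels" (384x512x3 uint8, blue, green, red), "fx", "fy", "cx", "cy" (pixels), "extrinsics" (4x4, takes a point from camera to world coordinates). Camera axes: x right, y down, z forward; pixel columns grow to the right and rows downward; lengths in m; the calibration is good to about 2 mm. A picture is of the moment at which its call begins. There is no depth.
- bot.hand_in(): hands the job in, once; it reports no verdict.
Trained networks look in a picture, given as the dict that the camera call returned (one of the last four; its "shot" number tells which), for a name from the list of things; names that differ only in an ending like _2 or _b are one class to them, and where a whole thing is asked for, a point or a joint stands for the part that bears it (a point fixed in the world has none). Each returns a list of dicts, best first, with "confidence" (0 to 1); they miss things now and then, are a little off and sometimes report something else, mostly with a low value. They report only what shows in the picture. A call takes as long as a camera call. They do not tell look-alikes from the thing itself.
- nets.look_for(picture, query): "at" ([column, row] as shares, 0 to 1, of the picture: columns of its width, rows of its height, amid what is visible of it).
- nets.masks_of(picture, query): "region" (384x512 bool, what is visible of it) and "at" ([column, row] as shares, 0 to 1, of the picture: columns of its width, rows of its height, amid what is visible of it).
The state is a dict: "time_s": time; "joint_positions": joint angles; "qvel": joint speeds; "tau": joint torques, N m; "position": TCP position; "tcp_rot": TCP orientation; "force": force on the tool from outside, world axes, zero at the start; "moment": the same for the moment, N m; "opening": opening from 0.0 (shut) to 1.0 (fully open).
Only numpy, scipy, OpenCV 4.12 (cv2) and the standard library are available. Lean on these libraries where they do the work, as an engineer would, in place of code of your own. Each camera call takes 0.05 s, during which the arm holds its last target.

TASK

One of the three identical closed tins on the bench is still full of spare peg-board hooks and the other two are as good as empty: lift them to find the heavy one, putting any light one back down where it stood. Before the plants are watered, slide the full tin in under the low wooden riser from its open front, long side along the riser's front edge, until the tin no longer sticks out in front, so that it stays dry. Set the tins down gently, keep them lid up, do not bump the riser, and leave the pot, the scoop and the pliers alone.

Things in the scene. Friction and masses are not known exactly. Their poses are not given: they have to be found in the camera images.
- tin_a: one of three identical closed tins of plain dark steel with flat slip lids, 110 (its x) x 60 (its y) x 38 mm high, stiff; origin at the centre of the underside, z up through the lid. On the bench on the robot's right. Neither looks, letter nor place tell which is full. An empty one weighs 0.1 kg, the full one 0.23 to 0.46 kg more; mass centred
- tin_b: one of three identical closed tins of plain dark steel with flat slip lids, 110 (its x) x 60 (its y) x 38 mm high, stiff; origin at the centre of the underside, z up through the lid. On the bench on the robot's right. Neither looks, letter nor place tell which is full. An empty one weighs 0.1 kg, the full one 0.23 to 0.46 kg more; mass centred
- tin_c: one of three identical closed tins of plain dark steel with flat slip lids, 110 (its x) x 60 (its y) x 38 mm high, stiff; origin at the centre of the underside, z up through the lid. On the bench on the robot's right. Neither looks, letter nor place tell which is full. An empty one weighs 0.1 kg, the full one 0.23 to 0.46 kg more; mass centred
- riser: fixed low wooden shelf, 200 mm deep (x), 320 mm wide (y); origin on the bench under its centre, z up. Board 12 mm thick, underside 54 mm and top 66 mm above the bench. Two legs, 20 mm thick, 180 mm deep, under its y ends at y = -145 and 145 mm (opening 270 mm wide, open front and back). Front edge at x = -100 mm, facing the robot; the tin goes in along +x
- bench: the fixed aluminium bench top, flat, 1.34 x 1.6 m; origin at the middle of its surface, which lies at z = 0 of the world
- pot: bystander: brown glazed rectangular bonsai pot, 102 x 152 mm, 54 mm high, on the back half of the riser; origin at the centre of its underside (z = 66 mm over the bench), its front at least 70 mm behind the riser's front edge
- scoop: bystander: white plastic hand scoop, 225 mm long along its x (from -118 handle end to +110 lip), 68 mm wide, 38 mm high, lying on the bench beyond the tins; origin on the underside at the back of its trough
- pliers: bystander: black-handled pliers, 180 mm long along its x (jaws to +57, handles to -121), 58 mm wide, 12 mm high, lying flat on the bench on the robot's left, before the riser; origin on the underside at the pivot
Things that resemble listed ones, but are neither listed nor needed, are in the scene too. What is shaped like the tin_b but orange or pink is not meant.

How it is judged:
By the outcome, as a careful person would: the job done as asked, in the order asked, and still so for the second after the job is handed in, with the robot touching nothing.
It also fails if it takes over 72 s, if anything falls off the work surface, if the arm or the gripper's body presses on something with over 40 N, if the wrist force passes 120 N, or if a joint passes its speed limit or range.

## Working session

There is one attempt and no reset: what is moved stays moved. The work goes in short steps, Python scripts to look and compute and a tool call to move; the robot and the scene stay as the last step left them, time stands still between calls to the robot, and variables do not carry over. Pictures are saved under pics/ and viewed, and the job is handed in when it is done.

Besides the shell and the picture viewer there is one more tool, called after "Call:" as a command line: name --argument value ..., lists and objects as JSON in quotes. play_rows: Moves the arm, as the interface text tells. Shift numbers are shares of 0.8 m and turn numbers shares of 60 degrees, none past 1 either way. Its arguments: {"type":"object","properties":{"series":{"type":"array"},"gripper":{"type":"number"}},"required":["series"]}

```bash
ls; mkdir -p pics; python3 - <<'E'
from rig import bot, vision, nets
import cv2,numpy as np,json
print(bot.tips_ahead); s=bot.read_state(); print(s)
for n in ["scene","top"]:
    p=vision.capture(n); cv2.imwrite(f"pics/{n}0.png",p["pixels"]); print(n,p["fx"],p["fy"],p["cx"],p["cy"],p["extrinsics"])
    for q in ["tin_a","riser","pot","scoop","pliers"]:
        print(q,[(round(d["confidence"],2),round(d["at"][0]*512),round(d["at"][1]*384)) for d in nets.look_for(p,q)])
E
```

```text
pics
0.0697
{'time_s': 0.0, 'joint_positions': array([ 5.93865547e+01,  3.02785958e+01,  8.21569567e+01, -4.37905001e-04,
        6.76884415e+01, -1.02270520e+01]), 'qvel': array([-0.13621165,  0.05885533,  0.05020088,  0.04113146, -0.03261706,
        0.06718257]), 'tau': array([ 2.21453238e-04, -4.40036631e+01, -1.76596856e+01,  6.34972542e-02,
        5.78921009e-02, -1.61001872e-04]), 'position': array([0.21738649, 0.58535084, 0.29127227]), 'tcp_rot': array([[ 3.48345557e-01,  9.37365549e-01, -1.09596960e-03],
       [ 9.37363767e-01, -3.48347076e-01, -1.86607594e-03],
       [-2.13097310e-03, -3.77282929e-04, -9.99997658e-01]]), 'force': array([-0.21424027,  0.458121  ,  0.23809389]), 'moment': array([0.00347309, 0.02844092, 0.01120631]), 'opening': 0.9995631526984945}
scene 436.5020537522322 436.5020537522322 257.41143717442054 191.5029532830829 [[ 0.43726959  0.55983401 -0.70383321  1.51884653]
 [ 0.89930564 -0.27800952  0.33757973 -0.44117197]
 [-0.00668372 -0.78057452 -0.62502699  0.97838905]
 [ 0.          0.          0.          1.        ]]
tin_a [(0.86, 218, 207), (0.86, 160, 196), (0.71, 172, 220), (0.65, 108, 206), (0.63, 132, 239), (0.21, 303, 228)]
riser [(0.56, 305, 227)]
pot [(0.94, 327, 213), (0.47, 195, 271)]
scoop [(0.95, 197, 271)]
pliers [(0.66, 323, 158)]
top 437.9323980384838 437.9323980384838 253.39217574483123 187.82412822970028 [[ 1.59247858e-02 -9.90034985e-01  1.39918293e-01  3.28992024e-01]
 [-9.99873090e-01 -1.58315583e-02  1.77938263e-03  1.27665656e-02]
 [ 4.53473562e-04 -1.39928872e-01 -9.90161454e-01  1.29414335e+00]
 [ 0.00000000e+00  0.00000000e+00  0.00000000e+00  1.00000000e+00]]
tin_a [(0.97, 388, 204), (0.95, 339, 210), (0.81, 399, 270), (0.56, 288, 205)]
riser [(0.61, 188, 137)]
pot [(0.64, 199, 108), (0.34, 339, 211)]
scoop [(0.92, 338, 140)]
pliers [(0.84, 126, 242)]
```

```bash
python3 - <<'E'
import cv2
for n in ["scene","top"]:
    a=cv2.imread(f"pics/{n}0.png"); cv2.imwrite(f"pics/{n}0b.png",cv2.resize(a,(800,600),interpolation=cv2.INTER_CUBIC))
E
```

```text
(no output)
```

View pics/scene0b.png

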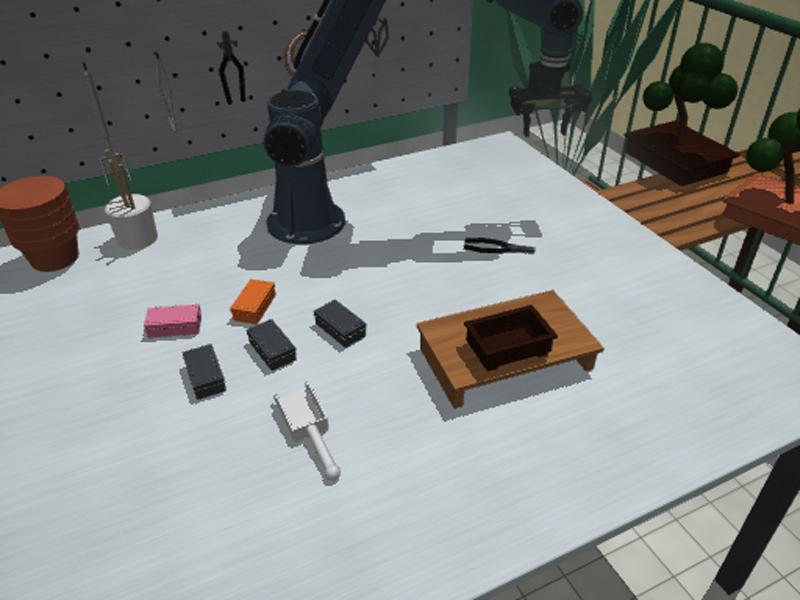

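View pics/top0b.png

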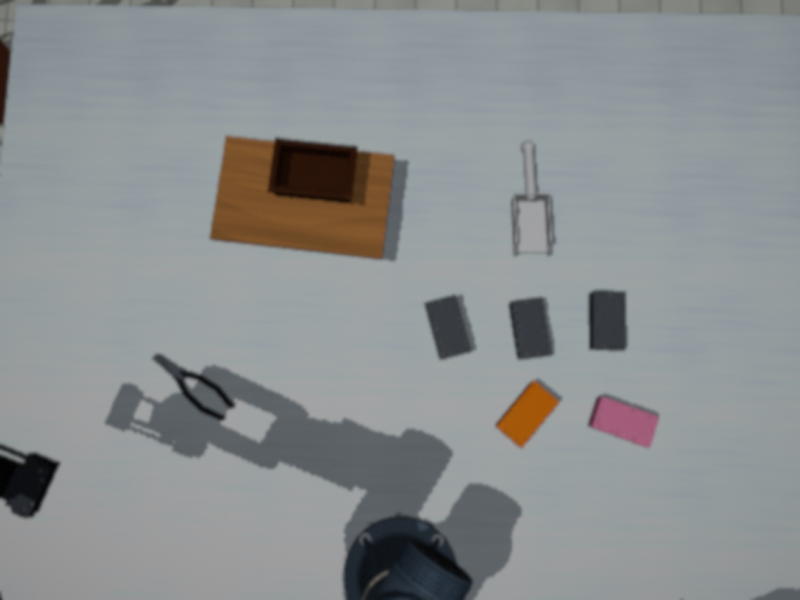

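The three dark tins show in the top view (800x600) at (450,326), (532,328) and (608,320). The orange (528,412) and pink (625,420) boxes are the look-alikes. Next I fit the poses.

```bash
cat > h.py <<'E'
from rig import bot, vision, nets
import cv2,numpy as np
from scipy.optimize import minimize
def proj(P,p):
    T=np.linalg.inv(p["extrinsics"]); c=(T[:3,:3]@np.asarray(P,float).T).T+T[:3,3]
    return np.c_[p["fx"]*c[:,0]/c[:,2]+p["cx"],p["fy"]*c[:,1]/c[:,2]+p["cy"]]
def ray(uv,p,z):
    E=p["extrinsics"]; d=E[:3,:3]@np.array([(uv[0]-p["cx"])/p["fx"],(uv[1]-p["cy"])/p["fy"],1])
    o=E[:3,3]; return (o+d*(z-o[2])/d[2])
def box(x,y,yaw,L,W,z0,z1):
    c,s=np.cos(yaw),np.sin(yaw)
    return np.array([[x+c*a*L/2-s*b*W/2,y+s*a*L/2+c*b*W/2,z] for z in(z0,z1) for a,b in((-1,-1),(1,-1),(1,1),(-1,1))])
S=8
def sil(P,p,off=0):
    h=cv2.convexHull(proj(P,p).astype(np.float32))
    m=np.zeros((384,512),np.uint8); cv2.fillConvexPoly(m,np.round(h*2**S).astype(np.int32),255,cv2.LINE_AA,S); return m/255.
def fit(pairs,x0,dims):
    f=lambda v: sum(np.abs(sil(box(*v,*dims),p)-m).sum()/m.sum() for p,m in pairs)
    best=None
    for dy in(-.2,0,.2):
        s=np.array([x0[0],x0[1],x0[2]+dy]); 
        r=minimize(f,s,method="Nelder-Mead",options=dict(initial_simplex=[s,s+[.02,0,0],s+[0,.02,0],s+[0,0,.2]],xatol=1e-5,fatol=1e-5))
        if best is None or r.fun<best.fun: best=r
    return best
E
python3 - <<'E'
from h import *
t=vision.capture("top"); s=vision.capture("scene")
def comps(p,q):
    return [(d["confidence"],d["region"],np.array(d["at"])*[512,384]) for d in nets.masks_of(p,q)]
mt=comps(t,"tin_a"); ms=comps(s,"tin_a")
for c,m,a in mt+ms: print(round(c,2),m.sum(),a.round(), cv2.minAreaRect(np.argwhere(m)[:,::-1].astype(np.float32)))
for uv in [(288,209),(340,210),(389,205)]:
    X=ray(uv,t,.03)
    T=[m for c,m,a in mt if np.linalg.norm(a-uv)<8]
    uvs=proj([X],s)[0]; Sm=[m for c,m,a in ms if np.linalg.norm(a-uvs)<8]
    print(X,uvs,len(T),len(Sm))
    for pr in ([(t,T[0])] if T else [],[(s,Sm[0])] if Sm else [],([(t,T[0])] if T else [])+([(s,Sm[0])] if Sm else [])):
        if pr:
            r=fit(pr,[X[0],X[1],0.1],(.11,.06,0,.038)); print("   ",r.x[:2].round(4),np.degrees(r.x[2]).round(1),round(r.fun,3))
# riser top by colour
hsv=cv2.cvtColor(t["pixels"],cv2.COLOR_BGR2HSV)
for p,n in((t,"top"),(s,"scene")):
    for d in nets.masks_of(p,"riser")[:1]:
        m=d["region"]; print(n,"riser",m.sum(),cv2.minAreaRect(np.argwhere(m)[:,::-1].astype(np.float32)))
# manual corners (top img 800 scale)
C=[ray(np.array(c)*.64,t,.066) for c in((211,240),(382,258),(394,155),(226,137))]
print(np.round(C,4))
E
```

```text
0.77 896 [387. 204.] ((388.5, 204.0), (38.0, 23.0), 90.0)
0.64 850 [338. 210.] ((338.7699279785156, 209.43682861328125), (38.549686431884766, 22.474149703979492), 80.90972137451172)
0.63 855 [336. 263.] ((336.8486633300781, 264.1869812011719), (22.65113639831543, 39.41741943359375), 38.990989685058594)
0.59 825 [289. 205.] ((286.1595153808594, 208.3553466796875), (38.98078155517578, 21.68594741821289), 74.35775756835938)
0.57 959 [398. 271.] ((398.7189636230469, 268.8978271484375), (43.999420166015625, 22.725914001464844), 19.98310661315918)
0.9 605 [171. 222.] ((173.3783721923828, 219.729736328125), (32.549339294433594, 20.69207763671875), 54.462318420410156)
0.78 607 [160. 195.] ((162.5323486328125, 192.5205841064453), (21.858501434326172, 33.439674377441406), 32.47119140625)
0.72 705 [109. 208.] ((110.41803741455078, 205.098388671875), (20.189472198486328, 37.572330474853516), 84.80557250976562)
0.71 601 [215. 207.] ((217.35365295410156, 206.1829071044922), (34.202056884765625, 20.458763122558594), 38.65980911254883)
0.62 634 [130. 237.] ((130.6216278076172, 237.27027893066406), (
[... 195 characters left out ...]
    [ 0.4493 -0.0807] 13.7 0.324
[ 0.44680959 -0.23667847  0.03      ] [171.5715844  217.16737796] 1 1
    [ 0.4487 -0.2349] 10.6 0.145
    [ 0.4466 -0.2335] 2.8 0.193
    [ 0.4481 -0.2347] 4.4 0.355
[ 0.46362103 -0.37892627  0.03      ] [128.98492465 234.0538846 ] 1 1
    [ 0.4669 -0.3785] 0.9 0.151
    [ 0.4624 -0.3774] -1.8 0.168
    [ 0.4653 -0.3781] -1.9 0.326
top riser 5581 ((192.89175415039062, 125.42914581298828), (111.9997329711914, 67.70709228515625), 6.645278453826904)
scene riser 3383 ((327.0889892578125, 220.00994873046875), (58.43789291381836, 112.52119445800781), 74.57783508300781)
[[0.5961 0.3554 0.066 ]
 [0.5675 0.0414 0.066 ]
 [0.7634 0.0227 0.066 ]
 [0.7934 0.3379 0.066 ]]
```

```bash
python3 - <<'E'
import cv2
a=cv2.imread("pics/top0.png")
cv2.imwrite("pics/tins.png",cv2.resize(a[175:245,260:415],None,fx=5,fy=5,interpolation=cv2.INTER_CUBIC))
cv2.imwrite("pics/ris.png",cv2.resize(a[75:180,125:270],None,fx=5,fy=5,interpolation=cv2.INTER_CUBIC))
E
```

```text
(no output)
```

View pics/tins.png

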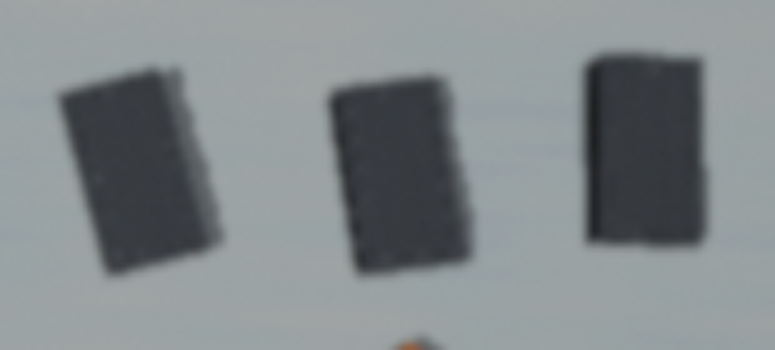

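View pics/ris.png

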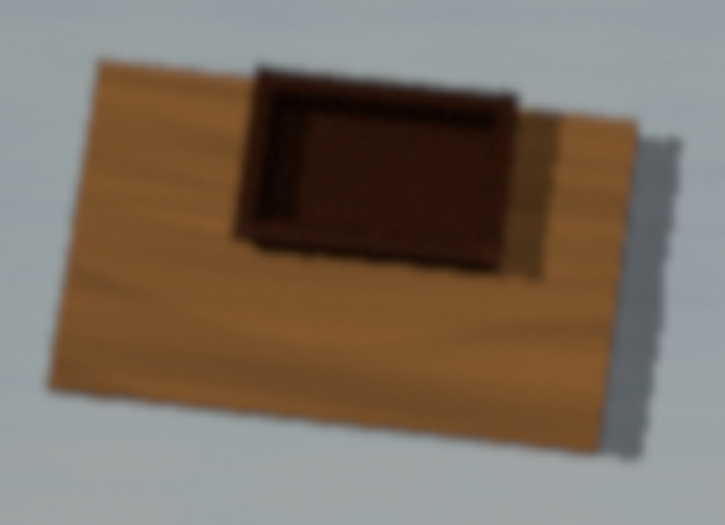

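```bash
python3 - <<'E'
from h import *
t=vision.capture("top")
hsv=cv2.cvtColor(t["pixels"],cv2.COLOR_BGR2HSV); V=hsv[...,2]; print(V[205,285:310],V[209,330:355])
for uv in [(286,209),(339,210),(389,205)]:
    w=np.zeros_like(V);w[uv[1]-28:uv[1]+28,uv[0]-22:uv[0]+22]=1
    m=((V<88)&(w>0))
    r=fit([(t,m.astype(float))],[*ray(uv,t,.03)[:2],.1],(.11,.06,0,.038)); print(r.x[:2].round(4),np.degrees(r.x[2]).round(1),round(r.fun,3),m.sum())
H,Sat=hsv[...,0],hsv[...,1]
m=(Sat>110); m[:,:120]=0;m[:,275:]=0;m[180:]=0
m=cv2.morphologyEx(m.astype(np.uint8),cv2.MORPH_OPEN,np.ones((5,5)))
pts=np.argwhere(m)[:,::-1].astype(np.float32); print(cv2.minAreaRect(pts))
# front edge: lowest pixel per column; left/right edges
cols=range(145,240); e=[(c,np.argwhere(m[:,c]).max()+.5) for c in cols]
W=np.array([ray(x,t,.060)for x in e]); W2=np.array([ray(x,t,.066)for x in e])
for w in(W,W2):
    k=np.polyfit(w[:,1],w[:,0],1); print("front line x=%.4f*y+%.4f"%tuple(k),"yaw",-np.degrees(np.arctan(k[0])))
rows=range(105,150)
for f in(np.min,np.max):
    e=[(f(np.argwhere(m[r])),r) for r in rows]; w=np.array([ray(x,t,.066)for x in e]); k=np.polyfit(w[:,0],w[:,1],1); print("side y=%.4f*x+%.4f"%tuple(k))
for d in nets.masks_of(t,"pliers")[:1]: print("pliers",[ray(x,t,0)[:2].round(3) for x in cv2.boxPoints(cv2.minAreaRect(np.argwhere(d["region"])[:,::-1].astype(np.float32)))])
s=bot.read_state(); print(s["position"])
E
```

```text
[ 65  64  64  64  64  65  65  64  64  64  70  81  95 101 114 137 156 163
 164 164 165 164 164 164 164] [ 59  64  67  66  64  65  64  64  64  64  64  63  62  63  64  64  63  61
  61  69  81 100 125 150 162]
[ 0.4477 -0.0825] 15.3 0.215 755
[ 0.4475 -0.2361] 11.1 0.21 804
[ 0.4657 -0.3804] 4.5 0.252 821
((193.44467163085938, 124.97779846191406), (109.75092315673828, 67.0467758178711), 6.604835510253906)
front line x=0.1015*y+0.5661 yaw -5.793863803436166
front line x=0.1015*y+0.5649 yaw -5.793863803436221
side y=-0.1010*x+0.4159
side y=-0.0997*x+0.1015
pliers [array([0.379, 0.479]), array([0.421, 0.441]), array([0.299, 0.309]), array([0.258, 0.348])]
[0.21767491 0.58584271 0.29227031]
```

Call:
play_rows --series '[{"tx": 0.016, "ty": -0.0464, "turn": -0.1333}, {"tx": 0.016, "ty": -0.0464, "turn": -0.1333}, {"tx": 0.016, "ty": -0.0464, "turn": -0.1333}, {"tx": 0.016, "ty": -0.0464, "turn": -0.1333}, {"tx": 0.016, "ty": -0.0464, "turn": -0.1333}, {"tx": 0.016, "ty": -0.0464, "turn": -0.1333}, {"tx": 0.016, "ty": -0.0464, "turn": -0.1333}, {"tx": 0.016, "ty": -0.0464, "turn": -0.1333}, {"tx": 0.016, "ty": -0.0464, "turn": -0.1333}]' --gripper 1

```text
invalid input
```

Call:
play_rows --series '[{"tx": 0.016, "ty": -0.0464, "turn": -0.1333}, {"tx": 0.016, "ty": -0.0464, "turn": -0.1333}, {"tx": 0.016, "ty": -0.0464, "turn": -0.1333}, {"tx": 0.016, "ty": -0.0464, "turn": -0.1333}, {"tx": 0.016, "ty": -0.0464, "turn": -0.1333}, {"tx": 0.016, "ty": -0.0464, "turn": -0.1333}, {"tx": 0.016, "ty": -0.0464, "turn": -0.1333}, {"tx": 0.016, "ty": -0.0464, "turn": -0.1333}, {"tx": 0.016, "ty": -0.0464, "turn": -0.1333}, {"tx": 0}]'

```text
invalid input
```

```bash
cat > st.py <<'E'
from h import *
def st():
    s=bot.read_state(); R=s["tcp_rot"]; print("t",round(s["time_s"],2),"pos",s["position"].round(4),"yaw",round(np.degrees(np.arctan2(R[1,0],R[0,0])),1),"F",s["force"].round(2),"j",s["joint_positions"].round(0),"op",round(s["opening"],3))
    return s
E
python3 - <<'E'
from st import *
st(); w=vision.capture("wrist"); cv2.imwrite("pics/w1.png",w["pixels"])
for d in nets.look_for(w,"tin_a"): 
    uv=np.array(d["at"])*[512,384]; print(d["confidence"],uv.round(),ray(uv,w,.038)[:2].round(3))
print(w["extrinsics"].round(3))
E
```

```text
t 1.0 pos [0.2177 0.5858 0.2923] yaw 69.6 F [ 0.18  0.67 -0.07] j [ 59.  30.  82.  -0.  68. -10.] op 1.002
[[ 0.348  0.909  0.228  0.156]
 [ 0.937 -0.338 -0.085  0.609]
 [-0.001  0.243 -0.97   0.385]
 [ 0.     0.     0.     1.   ]]
```

View pics/w1.png

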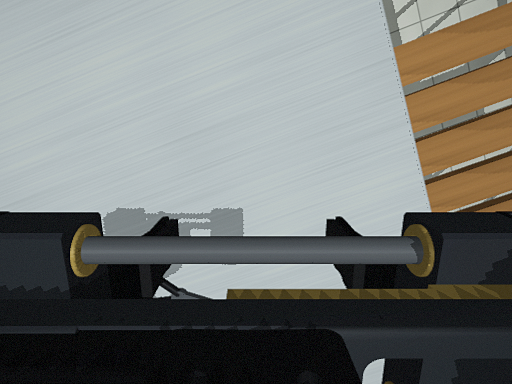

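The move was refused. The rows probably need all four keys.

Call:
play_rows --series '[{"tx": 0.016, "ty": -0.0464, "tz": 0, "turn": -0.1333}, {"tx": 0.016, "ty": -0.0464, "tz": 0, "turn": -0.1333}, {"tx": 0.016, "ty": -0.0464, "tz": 0, "turn": -0.1333}, {"tx": 0.016, "ty": -0.0464, "tz": 0, "turn": -0.1333}, {"tx": 0.016, "ty": -0.0464, "tz": 0, "turn": -0.1333}, {"tx": 0.016, "ty": -0.0464, "tz": 0, "turn": -0.1333}, {"tx": 0.016, "ty": -0.0464, "tz": 0, "turn": -0.1333}, {"tx": 0.016, "ty": -0.0464, "tz": 0, "turn": -0.1333}, {"tx": 0.016, "ty": -0.0464, "tz": 0, "turn": -0.1333}]' --gripper 1

```text
time_s: 2.0
position: [0.3333, 0.2504, 0.2926]
tcp_rot: [[0.999, -0.047, 0.001], [-0.047, -0.999, 0.0], [0.001, -0.0, -1.0]]
force: [0.5, 0.7, 1.3]
opening: 1.001
```

Call:
play_rows --series '[{"tx": 0.016, "ty": -0.0464, "tz": 0, "turn": -0.1333}, {"tx": 0.016, "ty": -0.0464, "tz": 0, "turn": -0.1333}, {"tx": 0.016, "ty": -0.0464, "tz": 0, "turn": -0.1333}, {"tx": 0.016, "ty": -0.0464, "tz": 0, "turn": -0.1333}, {"tx": 0.016, "ty": -0.0464, "tz": 0, "turn": -0.1333}, {"tx": 0.016, "ty": -0.0464, "tz": 0, "turn": -0.1333}, {"tx": 0.016, "ty": -0.0464, "tz": 0, "turn": -0.1333}, {"tx": 0.016, "ty": -0.0464, "tz": 0, "turn": -0.1333}, {"tx": 0.016, "ty": -0.0464, "tz": 0, "turn": -0.1333}, {"tx": 0, "ty": 0, "tz": 0, "turn": 0}]' --gripper 1

```text
time_s: 3.0
position: [0.451, -0.0871, 0.2929]
tcp_rot: [[0.263, -0.965, 0.005], [-0.965, -0.263, -0.003], [0.005, -0.004, -1.0]]
force: [0.3, 0.0, -0.1]
opening: 1.005
```

```bash

python3 - <<'E'
from st import *
st(); w=vision.capture("wrist"); cv2.imwrite("pics/w2.png",w["pixels"])
for d in nets.look_for(w,"tin_a"): 
    uv=np.array(d["at"])*[512,384]; print(d["confidence"],uv.round(),ray(uv,w,.038)[:2].round(3))
E
```

```text
t 3.0 pos [ 0.451  -0.0871  0.2929] yaw -74.7 F [ 0.29  0.   -0.06] j [-25.  17. 105.  -0.  57.  50.] op 1.005
0.97 [476. 196.] [ 0.5   -0.362]
0.86 [324. 285.] [ 0.335 -0.22 ]
0.77 [246. 172.] [ 0.454 -0.08 ]
0.75 [364. 195.] [ 0.465 -0.228]
```

View pics/w2.png

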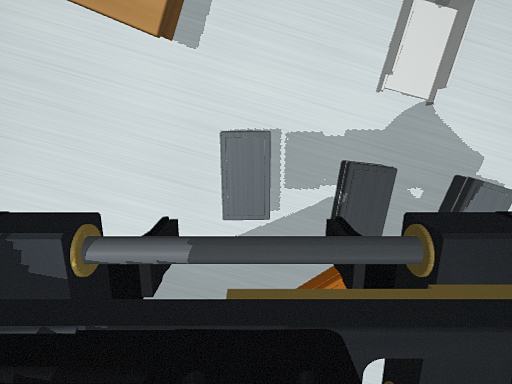

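The wrist view shows the nearest tin's lid squarely between the fingers, with corners at about (221,131), (270,129), (270,219) and (224,220).

```bash

python3 - <<'E'
from st import *
w=vision.capture("wrist")
C=np.array([ray(u,w,.038) for u in((221,131),(270,130),(270,219),(223,220))])[:,:2]
print(C.round(4),C.mean(0)); 
for a,b in((3,0),(2,1)): d=C[b]-C[a];print(np.degrees(np.arctan2(d[1],d[0])),np.linalg.norm(d))
for a,b in((0,1),(3,2)): d=C[b]-C[a];print(np.degrees(np.arctan2(d[1],d[0]))+90,np.linalg.norm(d))
E
```

```text
[[ 0.4894 -0.0344]
 [ 0.5058 -0.0891]
 [ 0.401  -0.12  ]
 [ 0.3839 -0.0635]] [ 0.44504027 -0.07674174]
15.43034203020315 0.1094298901208529
16.44155642201397 0.10927339533636932
16.718444072980603 0.0570923200395573
16.84475132010658 0.059024344943687655
```

Call:
play_rows --series '[{"tx": -0.006, "ty": 0.009, "tz": -0.05, "turn": 0.01}, {"tx": 0, "ty": 0, "tz": -0.05, "turn": 0}, {"tx": 0, "ty": 0, "tz": -0.05, "turn": 0}, {"tx": 0, "ty": 0, "tz": -0.05, "turn": 0}, {"tx": 0, "ty": 0, "tz": -0.05, "turn": 0}, {"tx": 0, "ty": 0, "tz": -0.0125, "turn": 0}, {"tx": 0, "ty": 0, "tz": -0.01, "turn": 0}, {"tx": 0, "ty": 0, "tz": 0, "turn": 0}]' --gripper 1

```text
time_s: 3.95
position: [0.4434, -0.0746, 0.0746]
tcp_rot: [[0.281, -0.96, 0.0], [-0.96, -0.281, -0.0], [0.0, -0.0, -1.0]]
force: [0.4, -0.5, 0.6]
opening: 0.999
```

Call:
play_rows --series '[{"tx": 0, "ty": 0, "tz": 0, "turn": 0}, {"tx": 0, "ty": 0, "tz": 0, "turn": 0}, {"tx": 0, "ty": 0, "tz": 0, "turn": 0}, {"tx": 0, "ty": 0, "tz": 0, "turn": 0}, {"tx": 0, "ty": 0, "tz": 0, "turn": 0}, {"tx": 0, "ty": 0, "tz": 0, "turn": 0}]' --gripper 0.5

```text
time_s: 4.55
position: [0.4455, -0.0768, 0.0754]
tcp_rot: [[0.28, -0.96, 0.006], [-0.96, -0.28, -0.003], [0.005, -0.005, -1.0]]
force: [0.2, -5.2, 5.7]
opening: 0.688
```

Call:
play_rows --series '[{"tx": 0, "ty": 0, "tz": 0.0125, "turn": 0}, {"tx": 0, "ty": 0, "tz": 0.025, "turn": 0}, {"tx": 0, "ty": 0, "tz": 0.025, "turn": 0}, {"tx": 0, "ty": 0, "tz": 0, "turn": 0}, {"tx": 0, "ty": 0, "tz": 0, "turn": 0}, {"tx": 0, "ty": 0, "tz": 0, "turn": 0}]' --gripper 0.5

```text
time_s: 5.15
position: [0.4425, -0.0747, 0.1236]
tcp_rot: [[0.28, -0.96, -0.002], [-0.96, -0.28, 0.001], [-0.001, 0.002, -1.0]]
force: [-0.6, 1.1, -4.5]
opening: 0.686
```

```bash

python3 - <<'E'
from st import *
for i in range(6): st(); vision.capture("scene")
E
```

```text
t 5.15 pos [ 0.4425 -0.0747  0.1236] yaw -73.8 F [-0.57  1.1  -4.5 ] j [-24.  35. 115.   0.  30.  50.] op 0.686
t 5.2 pos [ 0.4426 -0.0748  0.1235] yaw -73.8 F [ 0.34 -0.54 -4.7 ] j [-24.  35. 115.   0.  30.  50.] op 0.687
t 5.25 pos [ 0.4426 -0.0748  0.1234] yaw -73.8 F [-0.46  0.02 -4.13] j [-24.  35. 115.   0.  30.  50.] op 0.69
t 5.3 pos [ 0.4427 -0.0749  0.1234] yaw -73.8 F [-0.5   1.01 -5.46] j [-24.  35. 115.   0.  30.  50.] op 0.687
t 5.35 pos [ 0.4429 -0.0749  0.1235] yaw -73.8 F [-0.12 -0.97 -4.08] j [-24.  35. 115.   0.  30.  50.] op 0.687
t 5.4 pos [ 0.443  -0.075   0.1236] yaw -73.8 F [-0.07 -0.79 -4.72] j [-24.  35. 115.   0.  30.  50.] op 0.688
```

Wrist force is about -4.6 N, so 0.47 kg. This is the full tin, since an empty one would read about 1 N. I carry it to in front of the riser.

Call:
play_rows --series '[{"tx": 0.0017, "ty": 0.036, "tz": 0, "turn": 0.1133}, {"tx": 0.0017, "ty": 0.036, "tz": 0, "turn": 0.1133}, {"tx": 0.0017, "ty": 0.036, "tz": 0, "turn": 0.1133}, {"tx": 0.0017, "ty": 0.036, "tz": 0, "turn": 0.1133}, {"tx": 0.0017, "ty": 0.036, "tz": 0, "turn": 0.1133}, {"tx": 0.0017, "ty": 0.036, "tz": 0, "turn": 0.1133}, {"tx": 0.0017, "ty": 0.036, "tz": 0, "turn": 0.1133}, {"tx": 0.0017, "ty": 0.036, "tz": 0, "turn": 0.1133}, {"tx": 0.0017, "ty": 0.036, "tz": 0, "turn": 0.1133}, {"tx": 0.0017, "ty": 0.036, "tz": 0, "turn": 0.1133}]' --gripper 0.5

```text
time_s: 6.45
position: [0.4565, 0.2141, 0.1239]
tcp_rot: [[0.995, -0.095, -0.001], [-0.095, -0.995, -0.0], [-0.001, 0.0, -1.0]]
force: [1.0, 0.0, -4.9]
opening: 0.689
```

Call:
play_rows --series '[{"tx": 0, "ty": 0, "tz": 0, "turn": 0}, {"tx": 0, "ty": 0, "tz": 0, "turn": 0}]' --gripper 0.5

```text
time_s: 6.65
position: [0.4563, 0.2133, 0.1239]
tcp_rot: [[0.995, -0.099, -0.001], [-0.099, -0.995, -0.0], [-0.001, 0.001, -1.0]]
force: [0.1, -0.5, -4.9]
opening: 0.688
```

```bash

python3 - <<'E'
from st import *
st(); t=vision.capture("top"); cv2.imwrite("pics/t3.png",cv2.resize(t["pixels"][60:300,60:380],(800,600)))
E
```

```text
t 6.65 pos [0.4563 0.2133 0.1239] yaw -5.7 F [ 0.1  -0.5  -4.93] j [ 12.  37. 107.  -0.  36.  18.] op 0.688
```

View pics/t3.png

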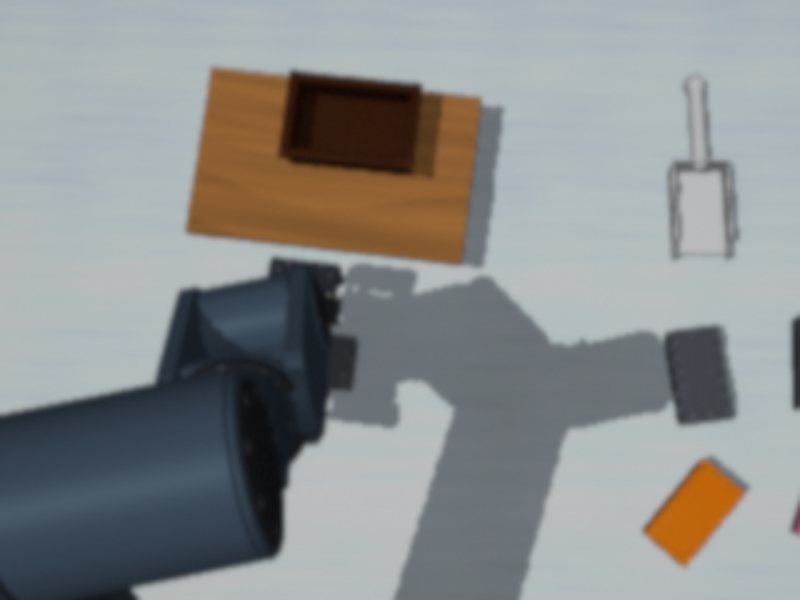

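Call:
play_rows --series '[{"tx": 0, "ty": 0, "tz": -0.025, "turn": 0}, {"tx": 0, "ty": 0, "tz": -0.0225, "turn": 0}, {"tx": 0, "ty": 0, "tz": -0.005, "turn": 0}, {"tx": 0, "ty": 0, "tz": -0.0025, "turn": 0}, {"tx": 0, "ty": 0, "tz": -0.0025, "turn": 0}, {"tx": 0, "ty": 0, "tz": -0.0015, "turn": 0}, {"tx": 0, "ty": 0, "tz": -0.001, "turn": 0}, {"tx": 0, "ty": 0, "tz": 0, "turn": 0}, {"tx": 0, "ty": 0, "tz": 0, "turn": 0}]' --gripper 0.5

```text
time_s: 7.6
position: [0.457, 0.213, 0.0765]
tcp_rot: [[0.995, -0.1, 0.001], [-0.1, -0.995, 0.0], [0.001, -0.0, -1.0]]
force: [-0.6, 0.1, -4.9]
opening: 0.69
```

Call:
play_rows --series '[{"tx": 0, "ty": 0, "tz": -0.001, "turn": 0}, {"tx": 0, "ty": 0, "tz": -0.001, "turn": 0}, {"tx": 0, "ty": 0, "tz": 0, "turn": 0}, {"tx": 0, "ty": 0, "tz": 0, "turn": 0}]' --gripper 0.5

```text
time_s: 8.0
position: [0.457, 0.2129, 0.0756]
tcp_rot: [[0.995, -0.1, 0.001], [-0.1, -0.995, 0.0], [0.001, -0.0, -1.0]]
force: [-1.4, -1.4, 5.9]
opening: 0.69
```

Contact: +5.9 N. Release gently and rise.

Call:
play_rows --series '[{"tx": 0, "ty": 0, "tz": 0, "turn": 0}, {"tx": 0, "ty": 0, "tz": 0, "turn": 0}, {"tx": 0, "ty": 0, "tz": 0, "turn": 0}, {"tx": 0, "ty": 0, "tz": 0, "turn": 0}]' --gripper 1

```text
time_s: 8.4
position: [0.457, 0.2129, 0.0746]
tcp_rot: [[0.995, -0.101, 0.0], [-0.101, -0.995, 0.0], [0.0, -0.0, -1.0]]
force: [0.1, 0.2, -0.2]
opening: 0.951
```

Call:
play_rows --series '[{"tx": 0, "ty": 0, "tz": 0.02, "turn": 0}, {"tx": 0, "ty": 0, "tz": 0.05, "turn": 0}, {"tx": 0, "ty": 0, "tz": 0.05, "turn": 0}, {"tx": 0, "ty": 0, "tz": 0.05, "turn": 0}, {"tx": -0.04, "ty": 0, "tz": 0.03, "turn": 0}, {"tx": -0.04, "ty": 0, "tz": 0.02, "turn": 0}, {"tx": 0, "ty": 0, "tz": 0, "turn": 0}, {"tx": 0, "ty": 0, "tz": 0, "turn": 0}]' --gripper 1

```text
time_s: 9.2
position: [0.3927, 0.213, 0.2511]
tcp_rot: [[0.995, -0.1, 0.002], [-0.1, -0.995, 0.0], [0.002, -0.001, -1.0]]
force: [0.6, 0.8, 0.1]
opening: 1.003
```

```bash

python3 - <<'E'
from st import *
st(); t=vision.capture("wrist"); cv2.imwrite("pics/w4.png",t["pixels"])
t=vision.capture("top"); cv2.imwrite("pics/t4.png",cv2.resize(t["pixels"][60:300,60:380],(800,600)))
E
```

```text
t 9.2 pos [0.3927 0.213  0.2511] yaw -5.7 F [0.56 0.85 0.06] j [ 14.  20. 109.  -0.  50.  20.] op 1.003
```

View pics/w4.png

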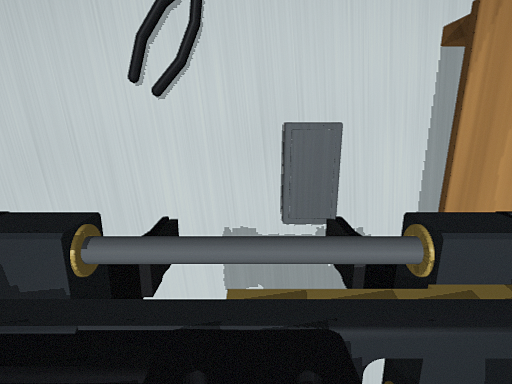

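View pics/t4.png

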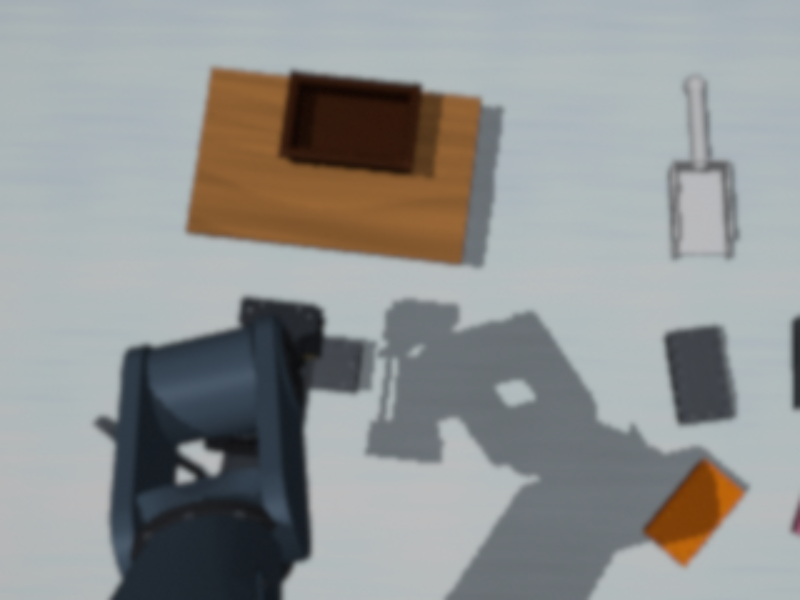

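```bash

python3 - <<'E'
from st import *
st(); w=vision.capture("wrist")
cv2.imwrite("pics/w5.png",cv2.resize(w["pixels"][:230,260:512],None,fx=2.6,fy=2.6,interpolation=cv2.INTER_CUBIC))
E
```

```text
t 9.3 pos [0.3939 0.213  0.2504] yaw -5.8 F [ 0.32 -0.26  0.14] j [ 14.  21. 109.  -0.  50.  20.] op 0.997
```

View pics/w5.png

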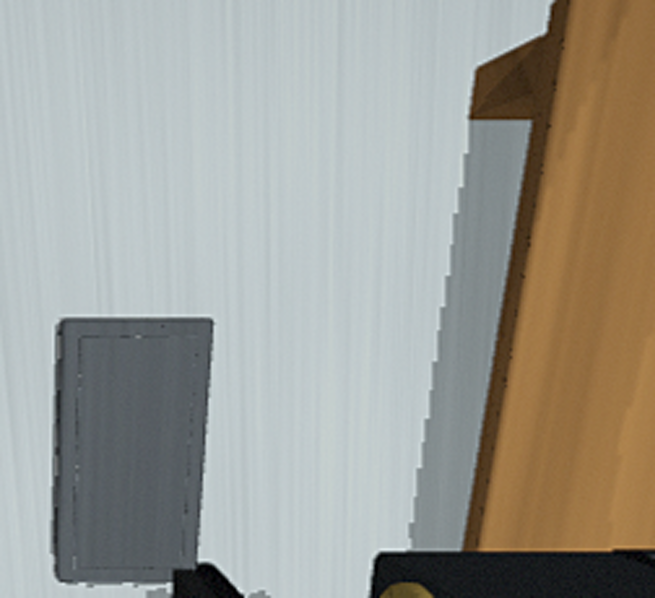

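```bash

python3 - <<'E'
from st import *
w=vision.capture("wrist")
P=lambda l,z:np.array([ray((260+a/2.6,b/2.6),w,z)[:2] for a,b in l])
def rep(n,A):
    d=A[0]-A[1]; print(n,A.round(4).tolist(),"dir",np.degrees(np.arctan2(d[1],d[0])).round(2)-90, "x at y=.2: %.4f"%(A[1][0]+d[0]/d[1]*(.2-A[1][1])))
rep("top edge",P([(569,0),(478,548)],.066)); rep("bot edge",P([(531,120),(464,548)],.054))
C=P([(62,320),(213,320),(199,565),(60,580)],.038); print(C.round(4)); rep("lid R",C[[1,2]]); rep("lid L",C[[0,3]])
E
```

```text
top edge [[0.6004, 0.3562], [0.5819, 0.1714]] dir -5.709999999999994 x at y=.2: 0.5848
bot edge [[0.5991, 0.3232], [0.5842, 0.1673]] dir -5.450000000000003 x at y=.2: 0.5873
[[0.4326 0.2716]
 [0.4915 0.2656]
 [0.4829 0.1649]
 [0.4238 0.1642]]
lid R [[0.4915, 0.2656], [0.4829, 0.1649]] dir -4.859999999999999 x at y=.2: 0.4859
lid L [[0.4326, 0.2716], [0.4238, 0.1642]] dir -4.719999999999999 x at y=.2: 0.4267
```

Call:
play_rows --series '[{"tx": 0, "ty": 0, "tz": 0, "turn": 0.1364}, {"tx": 0, "ty": 0, "tz": 0, "turn": 0.1364}, {"tx": 0, "ty": 0, "tz": 0, "turn": 0.1364}, {"tx": 0, "ty": 0, "tz": 0, "turn": 0.1364}, {"tx": 0, "ty": 0, "tz": 0, "turn": 0.1364}, {"tx": 0, "ty": 0, "tz": 0, "turn": 0.1364}, {"tx": 0, "ty": 0, "tz": 0, "turn": 0.1364}, {"tx": 0, "ty": 0, "tz": 0, "turn": 0.1364}, {"tx": 0, "ty": 0, "tz": 0, "turn": 0.1364}, {"tx": 0, "ty": 0, "tz": 0, "turn": 0.1364}]' --gripper 0.6

```text
time_s: 10.4
position: [0.3936, 0.2128, 0.2499]
tcp_rot: [[0.236, 0.972, -0.001], [0.972, -0.236, -0.0], [-0.001, -0.001, -1.0]]
force: [-0.4, 0.0, -0.4]
opening: 0.597
```

Call:
play_rows --series '[{"tx": 0.006, "ty": 0.006, "tz": 0, "turn": 0.1364}, {"tx": 0.006, "ty": 0.006, "tz": 0, "turn": 0}, {"tx": 0, "ty": 0, "tz": 0, "turn": 0}, {"tx": 0, "ty": 0, "tz": 0, "turn": 0}]' --gripper 0.6

```text
time_s: 10.8
position: [0.4027, 0.2225, 0.2502]
tcp_rot: [[0.102, 0.995, -0.001], [0.995, -0.102, -0.0], [-0.0, -0.001, -1.0]]
force: [-0.7, 0.5, 0.1]
opening: 0.598
```

```bash

python3 - <<'E'
from st import *
st(); w=vision.capture("wrist")
cv2.imwrite("pics/w6.png",w["pixels"])
E
```

```text
t 10.8 pos [0.4027 0.2225 0.2502] yaw 84.1 F [-0.7   0.48  0.06] j [ 15.  21. 108.  -0.  51. -69.] op 0.598
```

View pics/w6.png

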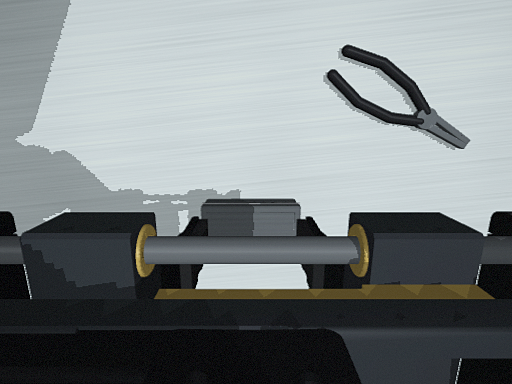

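Call:
play_rows --series '[{"tx": 0, "ty": 0, "tz": -0.05, "turn": 0}, {"tx": 0, "ty": 0, "tz": -0.05, "turn": 0}, {"tx": 0, "ty": 0, "tz": -0.05, "turn": 0}, {"tx": 0, "ty": 0, "tz": -0.045, "turn": 0}, {"tx": 0, "ty": 0, "tz": -0.015, "turn": 0}, {"tx": 0, "ty": 0, "tz": -0.0065, "turn": 0}, {"tx": 0, "ty": 0, "tz": 0, "turn": 0}, {"tx": 0, "ty": 0, "tz": 0, "turn": 0}]' --gripper 0.6

```text
time_s: 11.65
position: [0.4032, 0.2227, 0.0787]
tcp_rot: [[0.1, 0.995, 0.002], [0.995, -0.1, 0.001], [0.001, 0.002, -1.0]]
force: [0.3, -0.0, 0.3]
opening: 0.602
```

Call:
play_rows --series '[{"tx": 0.007, "ty": -0.0007, "tz": 0, "turn": 0}, {"tx": 0.005, "ty": -0.0005, "tz": 0, "turn": 0}, {"tx": 0.002, "ty": -0.0002, "tz": 0, "turn": 0}, {"tx": 0.002, "ty": -0.0002, "tz": 0, "turn": 0}, {"tx": 0.002, "ty": -0.0002, "tz": 0, "turn": 0}]' --gripper 0.6

```text
time_s: 12.15
position: [0.4164, 0.221, 0.0776]
tcp_rot: [[0.1, 0.995, -0.001], [0.995, -0.1, -0.0], [-0.0, -0.001, -1.0]]
force: [-2.7, 1.2, 1.3]
opening: 0.603
```

Call:
play_rows --series '[{"tx": 0.002, "ty": -0.0002, "tz": 0, "turn": 0}, {"tx": 0.002, "ty": -0.0002, "tz": 0, "turn": 0}]' --gripper 0.6

```text
time_s: 12.35
position: [0.4175, 0.2205, 0.0773]
tcp_rot: [[0.1, 0.995, -0.006], [0.995, -0.1, -0.001], [-0.002, -0.006, -1.0]]
force: [-6.7, 1.8, 4.4]
opening: 0.603
```

Call:
play_rows --series '[{"tx": 0.003, "ty": -0.0003, "tz": 0, "turn": 0}, {"tx": 0.003, "ty": -0.0003, "tz": 0, "turn": 0}]' --gripper 0.6

```text
time_s: 12.55
position: [0.4209, 0.2198, 0.0773]
tcp_rot: [[0.1, 0.995, -0.009], [0.995, -0.1, -0.002], [-0.003, -0.009, -1.0]]
force: [-7.5, 1.9, 5.9]
opening: 0.603
```

Call:
play_rows --series '[{"tx": 0.0125, "ty": -0.00127, "tz": 0.002, "turn": 0}, {"tx": 0.0125, "ty": -0.00127, "tz": 0, "turn": 0}, {"tx": 0.0125, "ty": -0.00127, "tz": 0, "turn": 0}, {"tx": 0.0125, "ty": -0.00127, "tz": 0, "turn": 0}]' --gripper 0.6

```text
time_s: 12.95
position: [0.4658, 0.216, 0.0788]
tcp_rot: [[0.1, 0.995, -0.0], [0.995, -0.1, -0.0], [-0.0, -0.0, -1.0]]
force: [-2.9, 1.3, -1.7]
opening: 0.6
```

```bash

python3 - <<'E'
from st import *
st(); w=vision.capture("top"); st();
cv2.imwrite("pics/t7.png",cv2.resize(w["pixels"][100:250,120:320],(800,600),interpolation=cv2.INTER_CUBIC))
w=vision.capture("scene"); st();
cv2.imwrite("pics/s7.png",cv2.resize(w["pixels"][120:270,210:410],(800,600),interpolation=cv2.INTER_CUBIC))
E
```

```text
t 12.95 pos [0.4658 0.216  0.0788] yaw 84.2 F [-2.94  1.28 -1.72] j [ 12.  42. 106.  -0.  31. -72.] op 0.6
t 13.0 pos [0.4684 0.216  0.079 ] yaw 84.2 F [0.33 0.11 0.64] j [ 12.  42. 106.  -0.  31. -72.] op 0.596
t 13.05 pos [0.4679 0.2161 0.0792] yaw 84.2 F [ 0.15  0.94 -0.09] j [ 12.  42. 106.  -0.  31. -72.] op 0.598
```

View pics/t7.png

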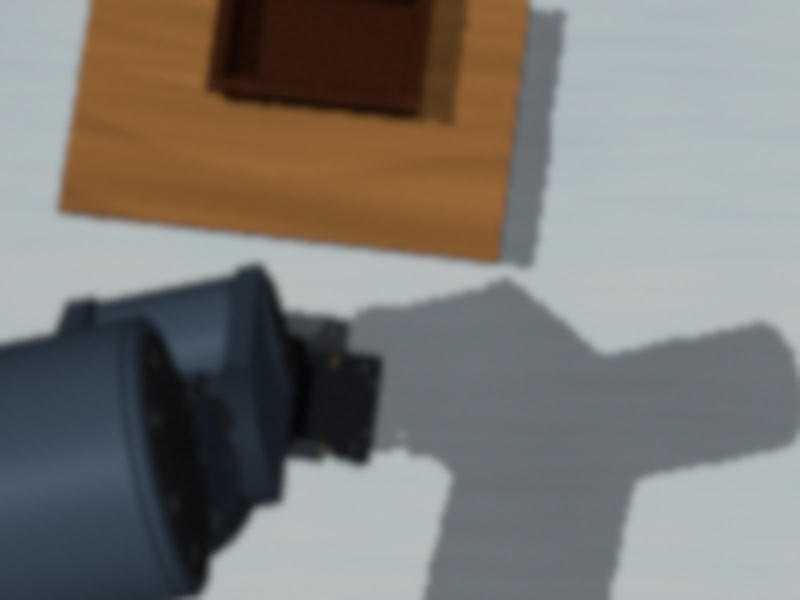

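View pics/s7.png

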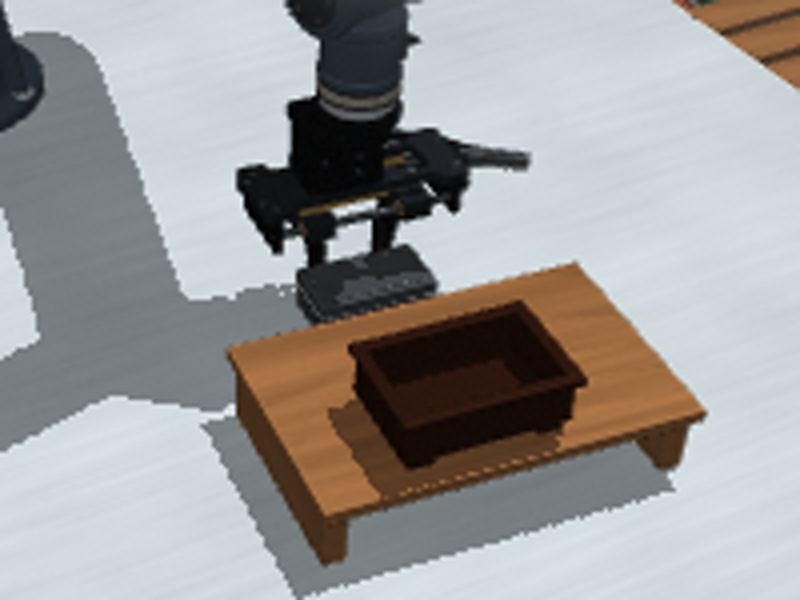

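Call:
play_rows --series '[{"tx": 0, "ty": 0, "tz": 0, "turn": 0}, {"tx": 0, "ty": 0, "tz": 0, "turn": 0}]' --gripper 0.6

```text
time_s: 13.25
position: [0.4653, 0.2162, 0.0792]
tcp_rot: [[0.1, 0.995, 0.001], [0.995, -0.1, 0.0], [0.0, 0.001, -1.0]]
force: [-0.1, 0.6, 0.1]
opening: 0.602
```

```bash

python3 - <<'E'
from st import *
s=vision.capture("scene")
for d in nets.masks_of(s,"tin_a"):
    m=d["region"]; c=np.array(d["at"])*[512,384]
    if c[0]>240: print(d["confidence"],c,m.sum())
V=cv2.cvtColor(s["pixels"],cv2.COLOR_BGR2HSV)[...,2]
cv2.imwrite("pics/s8.png",cv2.resize(s["pixels"][175:210,275:330],(800,509),interpolation=cv2.INTER_NEAREST))
st()
for c in(.49,.51,.53):
  print(c,proj(box(c,.211,np.radians(85),.11,.06,0,.038),s).round(1)[4:].tolist())
E
```

```text
0.8 [302.4896 190.0032] 455
t 13.35 pos [0.4649 0.2163 0.0792] yaw 84.3 F [ 0.58 -0.45  0.09] j [ 12.  42. 107.  -0.  31. -72.] op 0.599
0.49 [[287.3, 193.5], [316.1, 186.3], [308.5, 176.7], [280.3, 183.5]]
0.51 [[290.1, 196.8], [319.1, 189.4], [311.4, 179.7], [283.1, 186.6]]
0.53 [[293.0, 200.2], [322.3, 192.7], [314.4, 182.8], [285.8, 189.8]]
```

View pics/s8.png

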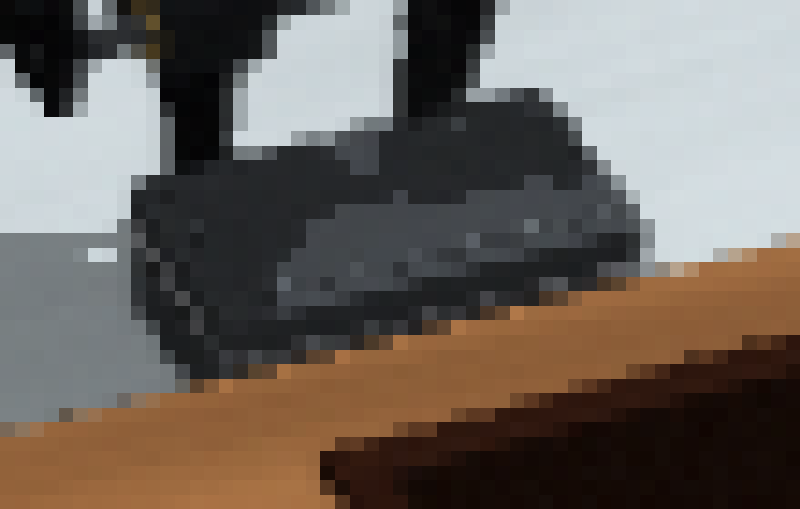

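Call:
play_rows --series '[{"tx": 0.0075, "ty": -0.0008, "tz": 0, "turn": 0}, {"tx": 0.0162, "ty": -0.0016, "tz": 0, "turn": 0}, {"tx": 0.0236, "ty": -0.0024, "tz": 0, "turn": 0}, {"tx": 0.0336, "ty": -0.0034, "tz": 0, "turn": 0}, {"tx": 0.0423, "ty": -0.0043, "tz": 0, "turn": 0}, {"tx": -0.025, "ty": 0.0025, "tz": 0, "turn": 0}, {"tx": -0.025, "ty": 0.0025, "tz": 0, "turn": 0}, {"tx": 0, "ty": 0, "tz": 0, "turn": 0}]' --gripper 0.6

```text
time_s: 14.15
position: [0.5206, 0.2101, 0.0786]
tcp_rot: [[0.099, 0.995, -0.005], [0.995, -0.099, -0.001], [-0.001, -0.005, -1.0]]
force: [-1.1, 0.3, -0.3]
opening: 0.599
```

```bash

python3 - <<'E'
from st import *
st(); s=vision.capture("scene")
cv2.imwrite("pics/s9.png",cv2.resize(s["pixels"][120:270,210:410],(800,600),interpolation=cv2.INTER_CUBIC))
E
```

```text
t 14.15 pos [0.5206 0.2101 0.0786] yaw 84.3 F [-1.09  0.31 -0.26] j [ 11.  44.  99.   0.  37. -74.] op 0.599
```

View pics/s9.png

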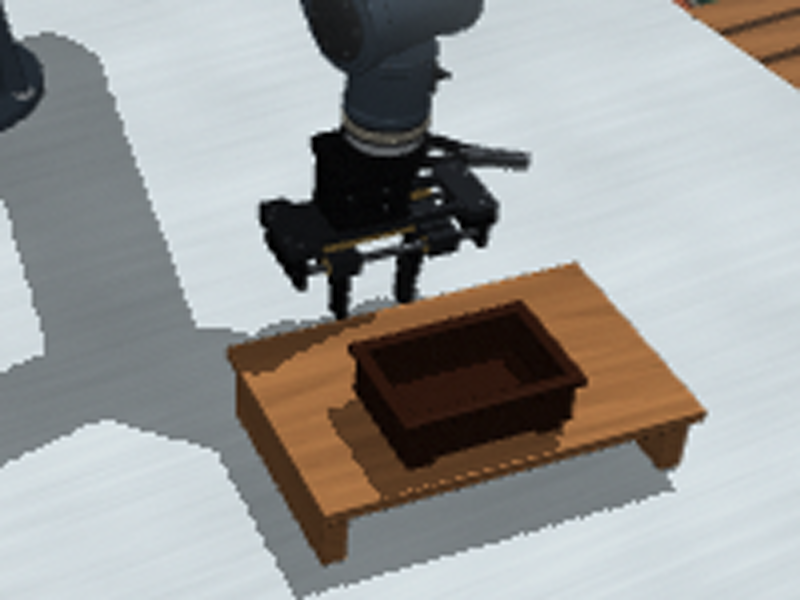

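The tin has gone under the board and the riser and pot look undisturbed. I retreat and verify.

Call:
play_rows --series '[{"tx": -0.03, "ty": 0.003, "tz": 0, "turn": 0}, {"tx": -0.05, "ty": 0.005, "tz": 0, "turn": 0}, {"tx": -0.04, "ty": 0.0, "tz": 0.04, "turn": 0}, {"tx": 0, "ty": -0.05, "tz": 0.04, "turn": 0}, {"tx": 0, "ty": -0.05, "tz": 0.04, "turn": 0}, {"tx": 0, "ty": -0.05, "tz": 0.04, "turn": 0}, {"tx": 0, "ty": -0.05, "tz": 0.04, "turn": 0}, {"tx": 0, "ty": -0.05, "tz": 0, "turn": 0}, {"tx": 0, "ty": 0, "tz": 0, "turn": 0}, {"tx": 0, "ty": 0, "tz": 0, "turn": 0}]' --gripper 0.6

```text
time_s: 15.2
position: [0.4287, 0.0192, 0.2365]
tcp_rot: [[0.103, 0.995, 0.002], [0.995, -0.103, -0.0], [-0.0, 0.002, -1.0]]
force: [-0.8, 0.5, -0.3]
opening: 0.6
```

```bash

python3 - <<'E'
from st import *
st(); s=vision.capture("scene"); t=vision.capture("top"); w=vision.capture("wrist")
cv2.imwrite("pics/s10.png",cv2.resize(s["pixels"],(800,600),interpolation=cv2.INTER_CUBIC))
cv2.imwrite("pics/t10.png",cv2.resize(t["pixels"][70:220,120:320],(800,600),interpolation=cv2.INTER_CUBIC))
E
```

```text
t 15.2 pos [0.4287 0.0192 0.2365] yaw 84.1 F [-0.76  0.51 -0.25] j [-12.  21. 113.   0.  46. -97.] op 0.6
```

View pics/t10.png

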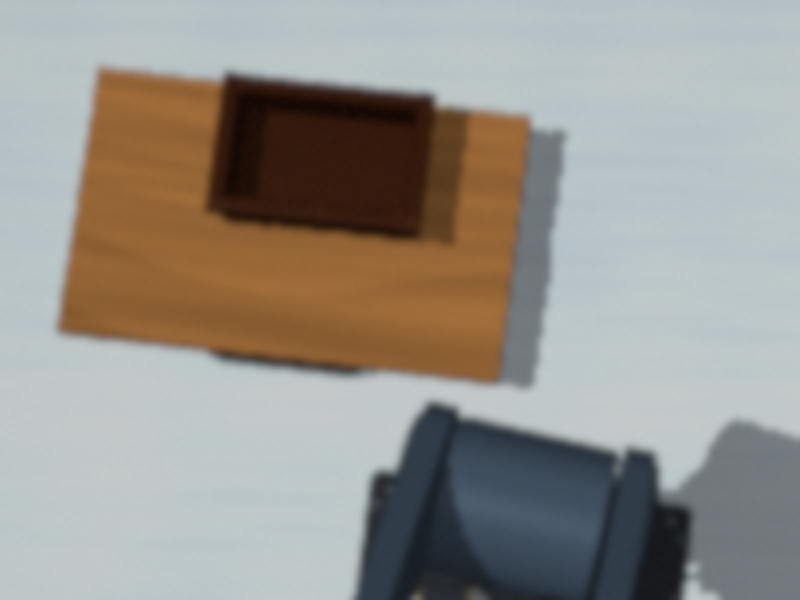

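View pics/s10.png

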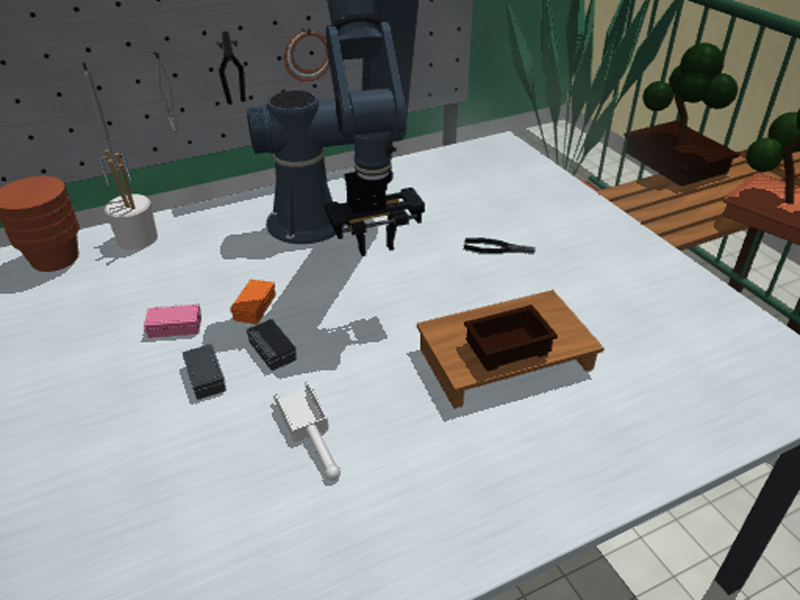

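```bash

python3 - <<'E'
from st import *
t=vision.capture("top"); im=t["pixels"]
cv2.imwrite("pics/t11.png",cv2.resize(im[145:172,165:220],(800,393),interpolation=cv2.INTER_NEAREST))
for c in(178,185,192,198,204,212): print(c,im[150:168,c,2].tolist(), im[150:168,c,0].tolist())
n=np.array([np.cos(np.radians(5.7)),-np.sin(np.radians(5.7))]);tt=np.array([-n[1],n[0]])
F=np.array([.5855,.2])
for a in(.03,0,-.03):
    for off,z in((0,.066),(0,.054),(-.005,.038),(-.005,0),(0,.038),(0,0),(.005,0),(.010,0)):
        print(a,off,z,proj([[*(F+a*tt+off*n),z]],t).round(2)[0].tolist())
E
```

```text
178 [136, 137, 138, 142, 147, 149, 144, 123, 92, 85, 124, 163, 182, 188, 190, 191, 192, 193] [49, 49, 50, 50, 53, 53, 51, 47, 50, 81, 133, 175, 195, 200, 201, 201, 201, 201]
185 [135, 136, 137, 138, 141, 145, 148, 141, 116, 83, 85, 129, 167, 185, 191, 193, 194, 194] [48, 48, 49, 49, 50, 51, 53, 50, 44, 48, 85, 137, 178, 196, 200, 201, 201, 201]
192 [137, 136, 135, 136, 137, 140, 144, 145, 137, 112, 82, 98, 145, 177, 189, 193, 195, 196] [49, 48, 48, 48, 49, 50, 51, 52, 50, 48, 58, 100, 152, 186, 198, 201, 201, 201]
198 [141, 138, 137, 136, 136, 136, 138, 143, 144, 134, 107, 84, 107, 155, 183, 193, 195, 197] [50, 49, 48, 48, 48, 49, 50, 51, 51, 50, 52, 68, 111, 162, 191, 200, 201, 202]
204 [145, 142, 139, 137, 136, 135, 136, 138, 141, 138, 119, 89, 81, 119, 162, 186, 194, 195] [53, 50, 50, 49, 48, 48, 48, 50, 51, 50, 47, 49, 75, 124, 170, 193, 200, 201]
212 [150, 147, 144, 142, 139, 137, 137, 136, 138, 141, 139, 126, 123, 147, 175, 189, 193, 194] [54, 53, 52, 51, 50, 48, 49, 49, 49, 50, 52, 67, 106, 151, 183, 197, 201, 201]
0.03 0 0.066 [178.76, 156.89]
0.03 0 0.054 [179.46, 157.76]
0.03 -0.005 0.038 [180.14, 160.57]
0.03 -0.005 0 [182.23, 163.11]
0.03 0 0.038 [180.38, 158.9]
0.03 0 0 [182.45, 161.49]
0.03 0.005 0 [182.68, 159.87]
0.03 0.01 0 [182.91, 158.26]
0 0 0.066 [189.16, 158.08]
0 0 0.054 [189.76, 158.94]
0 -0.005 0.038 [190.31, 161.73]
0 -0.005 0 [192.11, 164.24]
0 0 0.038 [190.54, 160.06]
0 0 0 [192.33, 162.62]
0 0.005 0 [192.56, 161.0]
0 0.01 0 [192.78, 159.38]
-0.03 0 0.066 [199.56, 159.26]
-0.03 0 0.054 [200.06, 160.11]
-0.03 -0.005 0.038 [200.49, 162.89]
-0.03 -0.005 0 [202.0, 165.37]
-0.03 0 0.038 [200.72, 161.22]
-0.03 0 0 [202.22, 163.75]
-0.03 0.005 0 [202.44, 162.13]
-0.03 0.01 0 [202.66, 160.51]
```

View pics/t11.png

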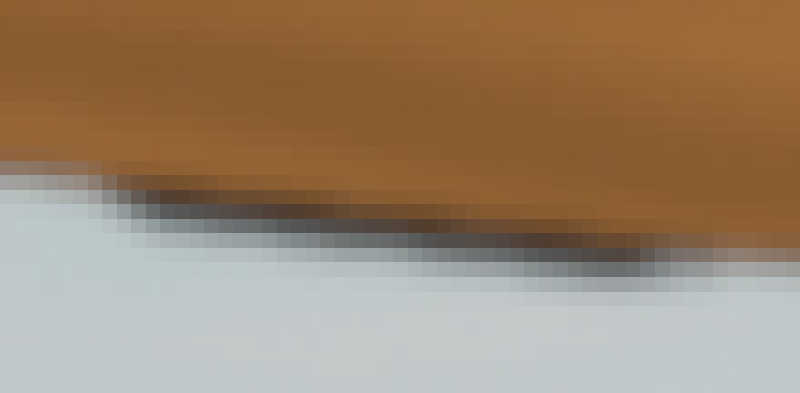

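The top view shows a dark sliver under the front edge (crop cols 110–650). The geometry suggests the tin's front face is about 2–5 mm inside. I confirm this from closer with the wrist camera.

Call:
play_rows --series '[{"tx": 0.0125, "ty": 0.0114, "tz": 0.004, "turn": -0.136}, {"tx": 0.0125, "ty": 0.0114, "tz": 0.004, "turn": -0.136}, {"tx": 0.0125, "ty": 0.0114, "tz": 0.004, "turn": -0.136}, {"tx": 0.0125, "ty": 0.0114, "tz": 0.004, "turn": -0.136}, {"tx": 0.0125, "ty": 0.0114, "tz": 0.004, "turn": -0.136}, {"tx": 0.0125, "ty": 0.0114, "tz": 0.004, "turn": -0.136}, {"tx": 0.0125, "ty": 0.0114, "tz": 0.004, "turn": -0.136}, {"tx": 0.0125, "ty": 0.0114, "tz": 0.004, "turn": -0.136}, {"tx": 0.0125, "ty": 0.0114, "tz": 0.004, "turn": -0.136}, {"tx": 0.0125, "ty": 0.0114, "tz": 0.004, "turn": -0.136}]' --gripper 0.6

```text
time_s: 16.4
position: [0.5273, 0.1136, 0.2674]
tcp_rot: [[0.999, 0.043, -0.001], [0.043, -0.999, 0.0], [-0.001, -0.0, -1.0]]
force: [0.4, -0.2, 0.9]
opening: 0.599
```

Call:
play_rows --series '[{"tx": 0, "ty": 0, "tz": 0, "turn": -0.136}, {"tx": 0, "ty": 0, "tz": 0, "turn": 0}, {"tx": 0, "ty": 0, "tz": 0, "turn": 0}, {"tx": 0, "ty": 0, "tz": 0, "turn": 0}]' --gripper 0.6

```text
time_s: 16.8
position: [0.5269, 0.1121, 0.2676]
tcp_rot: [[0.996, -0.093, -0.001], [-0.093, -0.996, -0.0], [-0.001, 0.0, -1.0]]
force: [0.1, -0.2, 0.0]
opening: 0.606
```

```bash

python3 - <<'E'
from st import *
st(); w=vision.capture("wrist"); cv2.imwrite("pics/w12.png",cv2.resize(w["pixels"],(800,600),interpolation=cv2.INTER_CUBIC))
E
```

```text
t 16.8 pos [0.5269 0.1121 0.2676] yaw -5.3 F [ 0.07 -0.22  0.  ] j [ 0. 25. 96. -0. 59.  5.] op 0.606
```

View pics/w12.png

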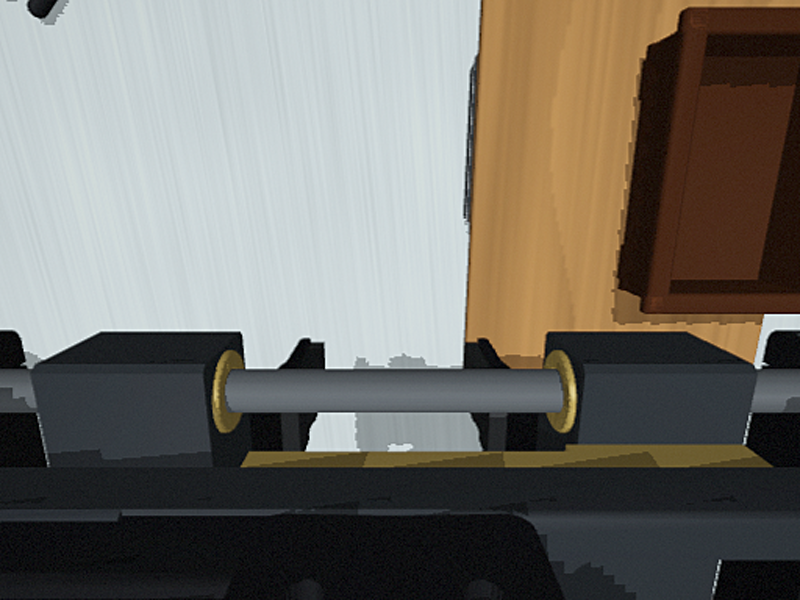

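```bash

python3 - <<'E'
from st import *
w=vision.capture("wrist"); im=w["pixels"]
cv2.imwrite("pics/w13.png",cv2.resize(im[20:160,285:320],(150*1,600),interpolation=cv2.INTER_NEAREST))
big=cv2.resize(im[25:155,290:315],None,fx=8,fy=4.6,interpolation=cv2.INTER_NEAREST);cv2.imwrite("pics/w13.png",big)
for r in(20,50,70,90,110,130,136,160,190): print(r,im[r,294:314].tolist().__repr__() if 0 else im[r,294:314,2].tolist(), im[r,294:314,0].tolist())
E
```

```text
20 [201, 203, 202, 200, 200, 201, 203, 201, 201, 202, 208, 194, 117, 87, 152, 175, 181, 179, 178, 177] [212, 215, 214, 212, 212, 212, 215, 214, 212, 213, 222, 205, 115, 23, 62, 79, 82, 82, 80, 79]
50 [201, 201, 204, 201, 205, 219, 133, 14, 135, 81, 65, 69, 137, 163, 179, 182, 181, 178, 179, 180] [213, 212, 217, 213, 217, 231, 145, 22, 143, 93, 39, 30, 59, 74, 83, 83, 84, 82, 82, 84]
70 [204, 204, 203, 209, 218, 132, 16, 126, 76, 63, 80, 137, 166, 180, 182, 180, 178, 179, 179, 180] [216, 216, 214, 221, 231, 143, 21, 134, 88, 54, 38, 56, 77, 84, 85, 82, 79, 84, 81, 83]
90 [205, 206, 210, 221, 138, 16, 151, 95, 53, 78, 139, 165, 179, 182, 179, 177, 179, 177, 177, 178] [217, 218, 223, 233, 150, 22, 159, 105, 42, 34, 58, 72, 82, 87, 83, 79, 82, 79, 81, 82]
110 [206, 208, 220, 155, 41, 147, 95, 65, 80, 139, 164, 181, 180, 178, 177, 178, 178, 177, 174, 171] [217, 221, 233, 166, 47, 156, 105, 50, 39, 57, 72, 85, 82, 82, 80, 81, 84, 82, 78, 77]
130 [210, 221, 150, 40, 111, 68, 67, 76, 138, 166, 180, 179, 177, 176, 177, 174, 175, 169, 168, 168] [221, 233, 162, 45, 118, 80, 54, 33, 56, 73, 84, 82, 81, 81, 82, 78, 79, 76, 76, 74]
136 [210, 220, 138, 19, 90, 59, 65, 85, 150, 172, 177, 178, 177, 175, 177, 174, 171, 169, 168, 166] [222, 234, 151, 25, 98, 71, 36, 33, 63, 77, 81, 82, 82, 78, 82, 79, 79, 77, 78, 76]
160 [208, 210, 208, 209, 215, 142, 82, 154, 175, 176, 175, 174, 174, 171, 171, 171, 169, 169, 168, 165] [220, 221, 219, 221, 232, 150, 18, 61, 79, 80, 82, 82, 81, 77, 77, 76, 78, 75, 79, 74]
190 [209, 210, 216, 203, 122, 127, 163, 177, 175, 174, 174, 171, 172, 171, 168, 168, 168, 167, 165, 168] [220, 222, 228, 211, 117, 42, 72, 82, 79, 79, 81, 78, 79, 78, 75, 78, 76, 77, 75, 77]
```

View pics/w13.png

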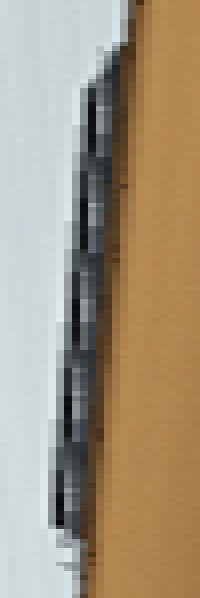

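```bash

python3 - <<'E'
from st import *
w=vision.capture("wrist"); print(w["extrinsics"][:3,3].round(3))
n=np.array([np.cos(np.radians(5.7)),-np.sin(np.radians(5.7))])
for r,bc,tc in((50,304.5,300),(90,302.6,298),(130,300.7,296.2)):
    b=[(ray((bc,r),w,z)[:2]@n).round(4) for z in(.066,.054)]; t=[(ray((tc,r),w,z)[:2]@n).round(4) for z in(.038,.0)]
    print(r,"board top/bot",b,"tin edge if lid/if bottom",t)
E
```

```text
[0.533 0.177 0.361]
50 board top/bot [np.float64(0.5615), np.float64(0.5635)] tin edge if lid/if bottom [np.float64(0.5615), np.float64(0.5673)]
90 board top/bot [np.float64(0.5614), np.float64(0.5634)] tin edge if lid/if bottom [np.float64(0.5612), np.float64(0.5669)]
130 board top/bot [np.float64(0.5613), np.float64(0.5632)] tin edge if lid/if bottom [np.float64(0.561), np.float64(0.5667)]
```

```bash

python3 - <<'E'
from st import *
s=st(); print(bot.hand_in())
E
```

```text
t 16.95 pos [0.5272 0.1116 0.2679] yaw -5.4 F [-0.46 -0.73  0.48] j [ 0. 25. 96. -0. 59.  6.] op 0.599
the job is handed in; nothing more can be done
None
```

The full tin is now under the riser, lid up with its long side along the front edge, and I handed the job in at about 17 s of the 72 s allowed.

- **Finding it:** The first tin I lifted, the one nearest the riser, read about 4.6 N (0.47 kg). That is the full one, since an empty tin would read about 1 N. I therefore never lifted the two light tins, and they stand where they were.
- **Placing it:** I set it down in front of the riser with a contact force of about 6 N. I then pushed it in with both fingers from the front, ending with a quick push and pull-back. The fingers stayed short of the board and the tin slid the last few millimetres itself.
- **Last checks:** The close wrist view puts the tin's front face about 3.5 mm behind the board's front edge and parallel to it within about 1°. The top view gave 2 to 5.5 mm, depending on which edge reference I used. All readings are inside, but the margin is only a few millimetres and the calibration is good to about 2 mm.
- **Surroundings:** The riser, pot, scoop, pliers and light tins look unmoved in the last pictures. I measured no forces that suggested bumping anything.
- **Interface:** My first two move calls were refused because the rows left out keys. Nothing moved.

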